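# Push-to-open counter cupboard

### The arm

A 6-joint arm with a two-finger parallel gripper is mounted at the origin on the work surface. World frame = base frame: x ahead of the robot, y to its left, z up, the work surface at z = 0. Lengths are in mm, angles in rad, forces in N, time in s.
With the tool pointing down it reaches from about 325 to 775 mm from the base axis. Payload 5.5 kg.
Tool frame: the origin (TCP) lies on the centre line of the jaws, within the pads' length; the fingertips stand 17 mm ahead of it and the grasp point (between the pads) lies 2 mm behind it (manip.tcp_to_tips is the z of the fingertips in the tool frame, in mm); z points along the fingers, y is the line along which they close (so a half turn about z gives the same grasp; the last joint's range is limited). The gripper opens to 88 mm and grips with 3 to 60 N. Pads are 20 mm wide; open, the fingers measure 115 mm over their backs; the gripper's body (75 mm by 178 mm) begins 61 mm behind the grasp point.
Start: joints at [-1.338, 0.091, 1.231, -0, 1.82, -0.057], TCP at [171.456, -574.995, 203.631] pointing down, gripper open.
Joint ranges: [-2.87, 2.87], [-0.86, 2.18], [0.17, 2.46], [-1.51, 4.65], [0.06, 2.69], [-2.65, 2.65]. Speed limits (rad/s): [2.57, 2.57, 3.01, 3.14, 3.14, 3.14].

### API

Orientations are given as a unit quaternion [w, x, y, z].
In Python, from station import manip, snapshot gives the robot as it stands. The module is installed in compiled form; this text tells all that it offers.
- The arm moves only by the tool arm_command, never from a script. Its argument "steps" is a list of rows, each an object of numbers: "x", "y", "z": the shift along the world's x, y, z in mm; "wx", "wy", "wz": the turn, a rotation vector about the world's x, y, z in degrees. A call has 1 to 20 rows; each row shifts and turns the commanded pose from where the row before left it; what a row does not reach is not made up. A row lasts 1/10 s, in which the tool goes at most 50 mm and 8.59 degrees, less where a joint would pass 70% of its speed; a pose out of reach is approached as far as the arm can. A call with a gripper value outside its range is refused whole. "gripper" is the gripper's target within -1 to 1 (fully open at 1, half-way at 0, shut at -1), set as the call begins (left out, the last holds). The fingers move at their own pace and stop on an object; "squeeze" is the grip in N (left out, the last holds). Time passes only in rows, so rows that do not move let the fingers close. It gives the time, the measured TCP pose, the force, the opening and the grip force at its end, in the units of the state.
- manip.state(): the state, without advancing time (a new reading comes with each control period).
- snapshot(name): name is "side" or "top"; returns a dict with "img" (480x640x3 uint8, blue, green, red), "fx", "fy", "cx", "cy" (pixels), "D" ([k1, k2, p1, p2, k3] as OpenCV has them; the pictures are not rectified), "extrinsics" (4x4, takes a point from camera to world coordinates). Camera axes: x right, y down, z forward; pixel columns grow to the right and rows downward; lengths in mm; the calibration is good to about 2 mm. A picture is of the moment at which its call begins. There is no depth.
- manip.hand_in(): hands the job in; it is judged then, once.
The state is a dict: "time_s": time; "joints": joint angles; "qvel": joint speeds; "tau": joint torques, N m; "eef_pos": TCP position; "orientation": TCP orientation; "ft_force": force on the tool from outside, world axes, zero at the start; "wrist_torque": the same for the moment, N m; "grip_width": finger opening in mm; "grasp_force": force on a finger pad.
Only numpy, scipy, OpenCV 4.12 (cv2) and the standard library are available. Lean on these libraries where they do the work, as an engineer would, in place of code of your own. Each camera call takes 0.05 s, during which the arm holds its last target. There are 200 camera calls.

### The job

Open the handleless cupboard on the counter without grasping anything: press its door inwards with the fingers (the brass spot marks the place) until the push-to-open catch lets go, and back off so that the door springs ajar. Then, with a finger behind the door, push it wide open, about square to the cupboard front or further, and leave it standing like that. Do not pinch the door, and leave the jars, tableware and everything else where they stand.

Things in the scene. Friction and masses are not known exactly. Their poses are not given: they have to be found in the camera images.
- cupboard: Fixed wooden counter-top cupboard, 200 mm deep (its x), 220 mm wide (its y), 200 mm high. Origin: centre of its underside on the counter; z up. The single handleless door, grey-green outside, bare wood inside, is on the face that looks along the cupboard's own -x (its front). Shut, it stands 7 mm off the carcass (its give).
- door (a joint): Door hinge, rad: 0 = shut on its catch (start), negative = pressed inwards (stop at -0.03), positive = opening, stop at 1.8; pi/2 = square to the front. Pressing in to about -0.02 frees the catch; when the finger backs off, a soft spring swings the door to about 0.38 in 1 to 2 s. Past that it moves with light friction (under 1 N at the free edge) and stays where left. It does not latch again.
- hinge_top (a point): Point on the door's vertical hinge axis, mid-thickness of the door, level with the door's top edge, 196 mm above the counter. It has the cupboard's axes. From it the shut door runs along the cupboard's +y; seen from above the door opens anticlockwise, towards the cupboard's -x. The carcass front is 15 mm from it along the cupboard's +x.
- press_spot (a point): Flush brass disc, 24 mm across, on the door's outer face, 26 mm in from the free edge, 32 mm below the top edge, 186 mm from the hinge axis: press here, 4 to 5 mm inwards, about 5 N (more nearer the hinge). Its +x points into the cupboard, square to the door, its +y along the door to the free edge; it moves with the door. A brass strip on the door's top edge marks it from above.
- free_edge_top (a point): Top of the door's free vertical edge, mid-thickness, 212 mm from the hinge axis; it moves with the door, axes as the press spot's. The door is 212 mm wide, 184 mm high, 16 mm thick. Its inside is bare within 100 mm of the top edge; catch parts lie lower.
- spice_jar: Amber glass spice jar with black cap, 48 mm across, 90 mm high, standing inside the cupboard. Origin: centre of its underside. To be left alone.
- tea_jar: White ceramic tea jar with wooden cap, 54 mm across, 110 mm high, standing inside the cupboard. Origin: centre of its underside. To be left alone.
- plate: Round teal silicone plate, 220 mm across, 18 mm high. Origin: centre of its underside. To be left alone.
- snack_tin: Round aluminium snack tin with press lid, 94 mm across, 71 mm high. Origin: centre of its underside. To be left alone.
- green_cup: Green plastic cup, 76 mm across, 100 mm high, standing past the reach of the open door. Origin: centre of its underside. To be left alone.
- fork: Bamboo fork lying flat, 190 mm long, 26 mm wide, 6 mm thick. Origin: on its underside, 90 mm from the handle end, its x along the fork to the tines. To be left alone.
- bowl: White bowl, 120 mm across, 50 mm high. Origin: centre of its underside. To be left alone.
- pepper_mill: Dark wooden pepper mill, 54 mm across, 128 mm high. Origin: centre of its underside. To be left alone.

How it is judged:
By the outcome, as a careful person would: the job done as asked, in the order asked, and still so for the second after the job is handed in, with the robot touching nothing.
It also fails if it takes over 48 s, if anything falls off the work surface, if the arm or the gripper's body presses on something with over 40 N, if the wrist force passes 120 N, or if a joint passes its speed limit or range.

## Working session

There is one attempt and no reset: what is moved stays moved. The work goes in short steps, Python scripts to look and compute and a tool call to move; the robot and the scene stay as the last step left them, time stands still between calls to the robot, and variables do not carry over. Pictures are saved under pics/ and viewed, at most 10 in all, crops included, and the job is handed in when it is done.

Besides the shell and the picture viewer there is one more tool, called after "Call:" as name(argument=value, ...), one argument or row to a line, values as JSON. arm_command: Moves the arm, as the interface text tells. Its arguments: {"type":"object","properties":{"steps":{"type":"array","items":{"type":"object","properties":{"x":{"type":"number"},"y":{"type":"number"},"z":{"type":"number"},"wx":{"type":"number"},"wy":{"type":"number"},"wz":{"type":"number"}}}},"gripper":{"type":"number"},"squeeze":{"type":"number"}},"required":["steps"]}

```bash
mkdir -p pics; cat > h.py <<'E'
import numpy as np, cv2
from station import manip, snapshot
def save(n,f):
    s=snapshot(n); cv2.imwrite(f'pics/{f}.png',s['img']); np.save(f'pics/{f}.npy',{k:np.array(v) for k,v in s.items()},allow_pickle=True); return s
def load(f): return np.load(f'pics/{f}.npy',allow_pickle=True).item()
def K(s): return np.array([[s['fx'],0,s['cx']],[0,s['fy'],s['cy']],[0,0,1.]],float)
def ray(s,uv):
    p=cv2.undistortPoints(np.array([[uv]],float),K(s),np.array(s['D'],float))[0,0]
    E=np.array(s['extrinsics']); return E[:3,3],E[:3,:3]@np.array([p[0],p[1],1])
def onz(s,uv,z):
    o,d=ray(s,uv); return o+d*(z-o[2])/d[2]
def proj(s,P):
    E=np.linalg.inv(np.array(s['extrinsics'])); r=cv2.Rodrigues(E[:3,:3])[0]
    return cv2.projectPoints(np.array(P,float).reshape(-1,3),r,E[:3,3],K(s),np.array(s['D'],float))[0][:,0]
E
python3 - <<'E'
from h import *
for n in('top','side'):
    s=save(n,n+'0'); print(n,np.round(s['extrinsics'],2).tolist())
print(manip.state())
E
```

```text
top [[0.01, -0.98, 0.18, 334.75], [-1.0, -0.01, -0.02, 113.69], [0.03, -0.17, -0.98, 1076.04], [0.0, 0.0, 0.0, 1.0]]
side [[0.29, 0.91, -0.3, 786.68], [0.96, -0.28, 0.08, 3.56], [-0.01, -0.31, -0.95, 1095.68], [0.0, 0.0, 0.0, 1.0]]
{'time_s': 0.1, 'joints': array([-1.33772603e+00,  9.17560650e-02,  1.23172206e+00, -1.12612207e-05,
        1.81979001e+00, -5.67101862e-02]), 'qvel': array([-0.00118376, -0.00186396, -0.00309326,  0.00015408,  0.00126531,
        0.00023017]), 'tau': array([ 2.34744977e-03, -4.47859883e+01, -4.07568598e+01,  6.99788961e-02,
        2.84655963e-02, -1.07365393e-04]), 'eef_pos': array([ 171.36784305, -574.70994107,  202.66095017]), 'orientation': array([-8.34005317e-04,  9.89521612e-01,  1.44382404e-01, -7.92132633e-05]), 'ft_force': array([ 0.99448142,  0.35168919, -0.3011541 ]), 'wrist_torque': array([0.02361679, 0.02170392, 0.00025452]), 'grasp_force': 0.0, 'grip_width': 88.23090297181918}
```

View pics/top0.png

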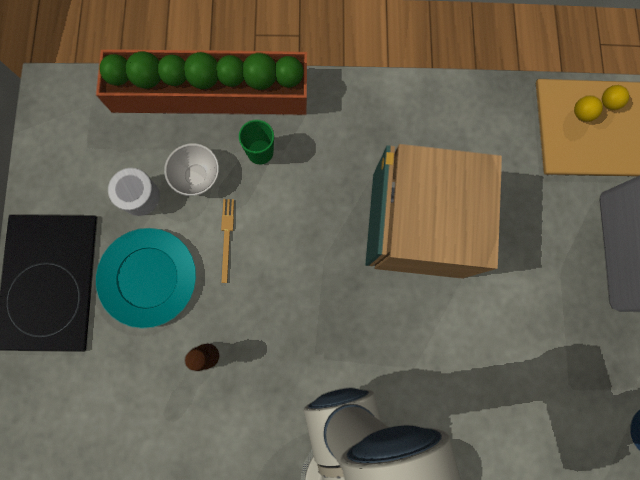

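View pics/side0.png

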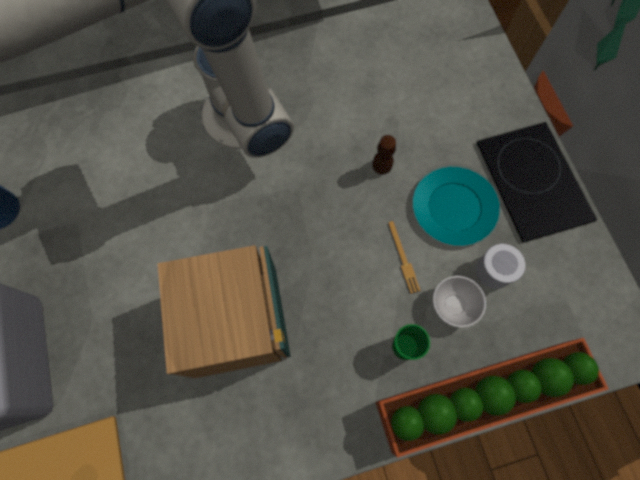

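The top view shows the cupboard at (370–500, 145–277) with its door on the left, facing world +y. The brass strip is at (390,158), so the free edge is far from the robot and the hinge is at about (372,265). Next I'll zoom in to measure it.

```bash
python3 - <<'E'
from h import *
a=load('top0')['img'][130:290,340:520]; b=load('side0')['img'][230:390,140:320]
cv2.imwrite('pics/z0.png',np.hstack([cv2.resize(a,None,fx=2.2,fy=2.2*1.5,interpolation=2)[:, :] if 0 else cv2.resize(a,(396,352),interpolation=2),cv2.resize(b,(396,352),interpolation=2)]))
for n in('top0','side0'):
    s=load(n); hsv=cv2.cvtColor(s['img'],cv2.COLOR_BGR2HSV)
    x0,y0,x1,y1=(340,130,520,290) if n=='top0' else (140,230,320,390)
    def big(m):
        M=np.zeros(m.shape,np.uint8); M[y0:y1,x0:x1]=m[y0:y1,x0:x1]
        M=cv2.morphologyEx(M,cv2.MORPH_OPEN,np.ones((3,3)))if m.sum()>255*1000 else M
        c=max(cv2.findContours(M,0,1)[0],key=cv2.contourArea); return c
    br=cv2.inRange(hsv,(18,170,130),(32,255,255)); c=big(br); print(n,'brass',cv2.boundingRect(c),c.reshape(-1,2).mean(0))
    w=cv2.inRange(hsv,(8,60,110 if n=='top0' else 90),(25,200,255)); c=big(w); q=cv2.approxPolyDP(cv2.convexHull(c),4,True).reshape(-1,2)
    for p in q: print(p,np.round(onz(s,p,200)))
E
```

```text
top0 brass (386, 153, 8, 11) [389.36666667 158.        ]
[399 144] [673. -67. 200.]
[501 156] [ 652. -265.  200.]
[497 268] [ 435. -244.  200.]
[390 256] [456. -45. 200.]
side0 brass (274, 330, 7, 11) [277.35714286 335.        ]
[262 246] [461. -32. 200.]
[282 337] [651. -41. 200.]
[279 348] [670. -52. 200.]
[167 373] [ 653. -265.  200.]
[157 263] [ 435. -244.  200.]
```

View pics/z0.png

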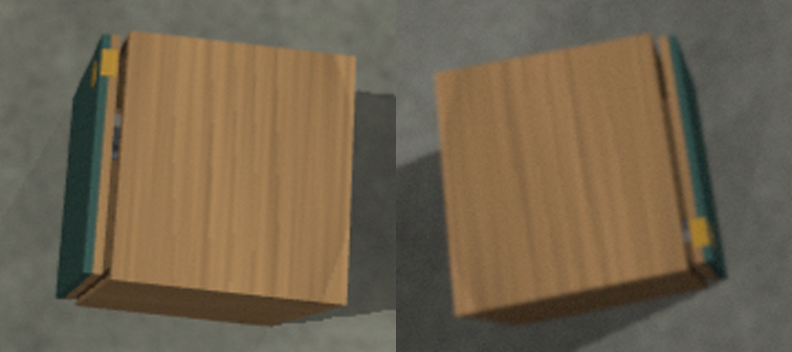

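```bash
python3 - <<'E'
from h import *
A=np.array([673,-67.]);B=np.array([456,-45.]);u=(A-B)/np.linalg.norm(A-B);n=np.array([-u[1],u[0]])
M=(A+B)/2; print('u',u,'n',n)
# strip two views
st,ss=load('top0'),load('side0')
for nm,s,p in(('top',st,(389.4,158)),('side',ss,(277.4,335))): print(nm,onz(s,p,196))
c=onz(st,(389.4,158),196)[:2]*.5+onz(ss,(277.4,335),196)[:2]*.5
print('strip rel carcass front: along',(c-B)@u,'out',(c-B)@n)
H=c-186*u; print('hinge',H,'angle',np.degrees(np.arctan2(u[1],u[0])))
print('press outer',c+8*n,'free edge',c+26*u)
for s in(st,ss): print(proj(s,[[*H,196],[*(c+26*u),196]]).round())
E
```

```text
u [ 0.99490008 -0.10086545] n [0.10086545 0.99490008]
top [645.64592914 -48.83761973 196.        ]
side [644.40623037 -49.1177842  196.        ]
strip rel carcass front: along 188.46327385939068 out 15.108783766449628
hinge [459.97466556 -30.21672909] angle -5.789008845172331
press outer [645.83300332 -41.01850135] free edge [670.89348174 -51.60020354]
[[381. 254.]
 [391. 146.]]
[[263. 246.]
 [280. 349.]]
```

Call:
arm_command(
  steps=[
    {"z": 25,"wz": -2},
    {"z": 40,"wz": -2},
    {"z": 40,"x": 20,"y": 20,"wz": -2},
    {"x": 33,"y": 33,"wz": -2},
    {"x": 33,"y": 33,"wz": -2},
    {"x": 33,"y": 33,"wz": -2},
    {"x": 33,"y": 33,"wz": -2},
    {"x": 33,"y": 33,"wz": -2},
    {"x": 33,"y": 33,"wz": -2},
    {"x": 33,"y": 33,"wz": -2},
    {"x": 33,"y": 33,"wz": -2},
  ],
  gripper=-1,
  squeeze=20,
)

```text
invalid input
```

Call:
arm_command(
  steps=[
    {"z": 25,"wz": -2},
    {"z": 40,"wz": -2},
    {"z": 40,"x": 20,"y": 20,"wz": -2},
    {"x": 33,"y": 33,"wz": -2},
    {"x": 33,"y": 33,"wz": -2},
    {"x": 33,"y": 33,"wz": -2},
    {"x": 33,"y": 33,"wz": -2},
    {"x": 33,"y": 33,"wz": -2},
    {"x": 33,"y": 33,"wz": -2},
    {"x": 33,"y": 33,"wz": -2},
    {"x": 33,"y": 33,"wz": -2},
  ],
  gripper=-1,
  squeeze=20,
)

```text
invalid input
```

Call:
arm_command(
  steps=[
    {"x": 0,"y": 0,"z": 25,"wx": 0,"wy": 0,"wz": -2},
  ],
  gripper=-1,
  squeeze=20,
)

```text
time_s: 0.2
eef_pos: [171.1, -573.5, 223.9]
orientation: [-0.004, 0.992, 0.127, -0.0]
ft_force: [-0.6, 0.2, 0.7]
grip_width: 82.9
grasp_force: 0.0
```

Call:
arm_command(
  steps=[
    {"x": 0,"y": 0,"z": 40,"wx": 0,"wy": 0,"wz": -2},
    {"x": 20,"y": 20,"z": 35,"wx": 0,"wy": 0,"wz": -2},
    {"x": 34,"y": 34,"z": 0,"wx": 0,"wy": 0,"wz": -2},
    {"x": 34,"y": 34,"z": 0,"wx": 0,"wy": 0,"wz": -2},
    {"x": 34,"y": 34,"z": 0,"wx": 0,"wy": 0,"wz": -2},
    {"x": 34,"y": 34,"z": 0,"wx": 0,"wy": 0,"wz": -2},
    {"x": 34,"y": 34,"z": 0,"wx": 0,"wy": 0,"wz": -2},
    {"x": 34,"y": 34,"z": 0,"wx": 0,"wy": 0,"wz": -2},
    {"x": 34,"y": 34,"z": 0,"wx": 0,"wy": 0,"wz": -2},
    {"x": 34,"y": 34,"z": 0,"wx": 0,"wy": 0,"wz": -2.4},
    {"x": 34,"y": 34,"z": 0,"wx": 0,"wy": 0,"wz": 0},
  ],
)

```text
time_s: 1.3
eef_pos: [498.5, -247.3, 303.3]
orientation: [-0.0, 0.999, -0.051, -0.0]
ft_force: [-0.4, -1.1, -0.7]
grip_width: 0.4
grasp_force: 0.0
```

Call:
arm_command(
  steps=[
    {"x": 22,"y": 40,"z": 0,"wx": 0,"wy": 0,"wz": 0},
    {"x": 22,"y": 40,"z": 0,"wx": 0,"wy": 0,"wz": 0},
    {"x": 22,"y": 40,"z": 0,"wx": 0,"wy": 0,"wz": 0},
    {"x": 22,"y": 40,"z": 0,"wx": 0,"wy": 0,"wz": 0},
    {"x": 22,"y": 40,"z": 0,"wx": 0,"wy": 0,"wz": 0},
    {"x": 22,"y": 40,"z": 0,"wx": 0,"wy": 0,"wz": 0},
    {"x": 17,"y": 28,"z": 0,"wx": 0,"wy": 0,"wz": 0},
    {"x": 0,"y": 0,"z": -40,"wx": 0,"wy": 0,"wz": 0},
    {"x": 0,"y": 0,"z": -40,"wx": 0,"wy": 0,"wz": 0},
    {"x": 0,"y": 0,"z": -40,"wx": 0,"wy": 0,"wz": 0},
    {"x": 0,"y": 0,"z": -11,"wx": 0,"wy": 0,"wz": 0},
    {"x": 0,"y": 0,"z": 0,"wx": 0,"wy": 0,"wz": 0},
  ],
)

```text
time_s: 2.5
eef_pos: [645.3, 19.0, 170.1]
orientation: [0.0, 0.999, -0.051, -0.003]
ft_force: [-0.9, -0.1, 0.1]
grip_width: 0.7
grasp_force: 0.0
```

```bash
python3 - <<'E'
from h import *
print(manip.state()['eef_pos'],manip.state()['joints'])
s=save('side','s1')
t=save('top','t1')
cv2.imwrite('pics/z1.png',np.hstack([cv2.resize(t['img'][80:300,280:500],(400,400)),cv2.resize(s['img'][220:420,140:340],(400,400))]))
E
```

```text
[645.29186005  19.00403955 170.0553746 ] [-2.32679465e-02  2.16324915e-01  1.15219390e+00  3.37273754e-05
  1.77817995e+00  1.64872577e+00]
```

View pics/z1.png

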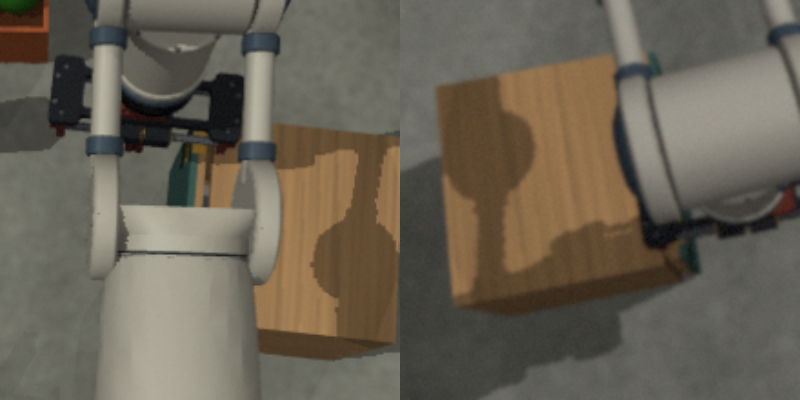

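The gripper stands in front of the brass spot, well clear of the door. Now I'll approach it.

Call:
arm_command(
  steps=[
    {"x": -1,"y": -15,"z": 0,"wx": 0,"wy": 0,"wz": 0},
    {"x": -1,"y": -15,"z": 0,"wx": 0,"wy": 0,"wz": 0},
    {"x": -1,"y": -8,"z": 0,"wx": 0,"wy": 0,"wz": 0},
    {"x": 0,"y": -4,"z": 0,"wx": 0,"wy": 0,"wz": 0},
    {"x": 0,"y": 0,"z": 0,"wx": 0,"wy": 0,"wz": 0},
  ],
)

```text
time_s: 3.1
eef_pos: [643.5, -24.1, 172.9]
orientation: [-0.0, 0.999, -0.051, 0.0]
ft_force: [0.2, 0.4, -0.4]
grip_width: 0.6
grasp_force: 0.0
```

Call:
arm_command(
  steps=[
    {"x": 0,"y": -2,"z": 0,"wx": 0,"wy": 0,"wz": 0},
    {"x": 0,"y": -2,"z": 0,"wx": 0,"wy": 0,"wz": 0},
    {"x": 0,"y": 0,"z": 0,"wx": 0,"wy": 0,"wz": 0},
  ],
)

```text
time_s: 3.4
eef_pos: [643.4, -26.9, 172.5]
orientation: [0.0, 0.999, -0.05, -0.0]
ft_force: [0.6, 0.6, 0.2]
grip_width: 0.3
grasp_force: 0.0
```

Call:
arm_command(
  steps=[
    {"x": 0,"y": -1,"z": 0,"wx": 0,"wy": 0,"wz": 0},
    {"x": 0,"y": -1,"z": 0,"wx": 0,"wy": 0,"wz": 0},
    {"x": 0,"y": -1,"z": 0,"wx": 0,"wy": 0,"wz": 0},
    {"x": 0,"y": 0,"z": 0,"wx": 0,"wy": 0,"wz": 0},
  ],
)

```text
time_s: 3.8
eef_pos: [643.5, -30.1, 172.6]
orientation: [0.0, 0.999, -0.051, 0.0]
ft_force: [1.2, -0.2, -0.4]
grip_width: 0.5
grasp_force: 0.0
```

Call:
arm_command(
  steps=[
    {"x": 0,"y": -1,"z": 0,"wx": 0,"wy": 0,"wz": 0},
    {"x": 0,"y": -1,"z": 0,"wx": 0,"wy": 0,"wz": 0},
    {"x": 0,"y": 0,"z": 0,"wx": 0,"wy": 0,"wz": 0},
  ],
)

```text
time_s: 4.1
eef_pos: [643.4, -32.2, 172.6]
orientation: [0.0, 0.999, -0.051, -0.0]
ft_force: [-0.2, -0.3, -0.9]
grip_width: 0.7
grasp_force: 0.0
```

Call:
arm_command(
  steps=[
    {"x": 0,"y": -1,"z": 0,"wx": 0,"wy": 0,"wz": 0},
    {"x": 0,"y": -1,"z": 0,"wx": 0,"wy": 0,"wz": 0},
    {"x": 0,"y": 0,"z": 0,"wx": 0,"wy": 0,"wz": 0},
  ],
)

```text
time_s: 4.4
eef_pos: [643.4, -32.7, 172.7]
orientation: [-0.001, 0.999, -0.05, -0.0]
ft_force: [-0.0, 5.3, 0.9]
grip_width: 0.5
grasp_force: 2.4
```

Call:
arm_command(
  steps=[
    {"x": 0,"y": -1,"z": 0,"wx": 0,"wy": 0,"wz": 0},
    {"x": 0,"y": -1,"z": 0,"wx": 0,"wy": 0,"wz": 0},
    {"x": 0,"y": 0,"z": 0,"wx": 0,"wy": 0,"wz": 0},
  ],
)

```text
time_s: 4.7
eef_pos: [643.4, -34.2, 172.6]
orientation: [-0.001, 0.999, -0.05, -0.0]
ft_force: [-0.8, 7.2, -0.2]
grip_width: 0.3
grasp_force: 3.1
```

Call:
arm_command(
  steps=[
    {"x": 0,"y": -1,"z": 0,"wx": 0,"wy": 0,"wz": 0},
    {"x": 0,"y": -1,"z": 0,"wx": 0,"wy": 0,"wz": 0},
    {"x": 0,"y": 0,"z": 0,"wx": 0,"wy": 0,"wz": 0},
  ],
)

```text
time_s: 5.0
eef_pos: [643.2, -36.6, 172.6]
orientation: [-0.001, 0.999, -0.05, -0.0]
ft_force: [-1.1, 5.1, 1.0]
grip_width: 0.5
grasp_force: 2.5
```

Call:
arm_command(
  steps=[
    {"x": 0,"y": -1,"z": 0,"wx": 0,"wy": 0,"wz": 0},
    {"x": 0,"y": 0,"z": 0,"wx": 0,"wy": 0,"wz": 0},
    {"x": 1,"y": 10,"z": 0,"wx": 0,"wy": 0,"wz": 0},
    {"x": 3,"y": 30,"z": 0,"wx": 0,"wy": 0,"wz": 0},
    {"x": 3,"y": 30,"z": 0,"wx": 0,"wy": 0,"wz": 0},
    {"x": 3,"y": 30,"z": 0,"wx": 0,"wy": 0,"wz": 0},
    {"x": 2,"y": 20,"z": 0,"wx": 0,"wy": 0,"wz": 0},
    {"x": 0,"y": 0,"z": 30,"wx": 0,"wy": 0,"wz": 0},
    {"x": 0,"y": 0,"z": 40,"wx": 0,"wy": 0,"wz": 0},
    {"x": 0,"y": 0,"z": 0,"wx": 0,"wy": 0,"wz": 0},
    {"x": 0,"y": 0,"z": 0,"wx": 0,"wy": 0,"wz": 0},
    {"x": 0,"y": 0,"z": 0,"wx": 0,"wy": 0,"wz": 0},
    {"x": 0,"y": 0,"z": 0,"wx": 0,"wy": 0,"wz": 0},
    {"x": 0,"y": 0,"z": 0,"wx": 0,"wy": 0,"wz": 0},
    {"x": 0,"y": 0,"z": 0,"wx": 0,"wy": 0,"wz": 0},
    {"x": 0,"y": 0,"z": 0,"wx": 0,"wy": 0,"wz": 0},
    {"x": 0,"y": 0,"z": 0,"wx": 0,"wy": 0,"wz": 0},
  ],
)

```text
time_s: 6.7
eef_pos: [655.4, 81.0, 242.5]
orientation: [0.0, 0.999, -0.051, -0.0]
ft_force: [-0.2, 0.2, -0.3]
grip_width: 0.7
grasp_force: 0.0
```

```bash
python3 - <<'E'
from h import *
s=save('side','s2')
t=save('top','t2')
cv2.imwrite('pics/z2.png',np.hstack([cv2.resize(t['img'][80:300,280:500],(400,400)),cv2.resize(s['img'][220:420,140:340],(400,400))]))
E
```

```text
(no output)
```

View pics/z2.png

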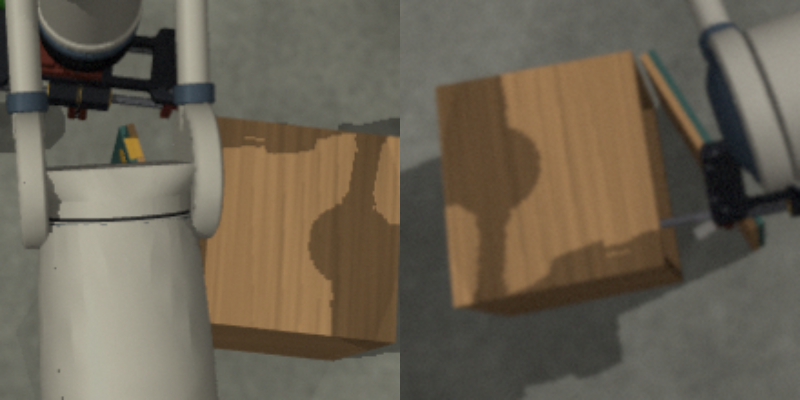

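The door has sprung ajar, and its strip shows at about (353,162) in the top picture.

```bash
python3 - <<'E'
from h import *
H=np.array([460,-30.2]); s=load('t2'); hsv=cv2.cvtColor(s['img'],cv2.COLOR_BGR2HSV)
m=cv2.inRange(hsv,(18,170,130),(32,255,255)); m[:,:335]=0;m[:,375:]=0;m[:140]=0;m[180:]=0
c=cv2.moments(m,True); p=(c['m10']/c['m00'],c['m01']/c['m00']); P=onz(s,p,196)[:2]; d=P-H
print(p,P,np.hypot(*d),np.degrees(np.arctan2(d[1],d[0]))+5.8)
E
```

```text
(352.86764705882354, 160.91176470588235) [638.62673822  21.31895616] 185.90781170057062 21.88845106702304
```

Call:
arm_command(
  steps=[
    {"x": -2,"y": -36,"z": 0,"wx": 0,"wy": 0,"wz": 6},
    {"x": -3,"y": -36,"z": 0,"wx": 0,"wy": 0,"wz": 6},
    {"x": -2,"y": -34,"z": 0,"wx": 0,"wy": 0,"wz": 6},
    {"x": 0,"y": 0,"z": 0,"wx": 0,"wy": 0,"wz": 4},
    {"x": 0,"y": 0,"z": -25,"wx": 0,"wy": 0,"wz": 0},
    {"x": 0,"y": 0,"z": -25,"wx": 0,"wy": 0,"wz": 0},
    {"x": 0,"y": 0,"z": -20,"wx": 0,"wy": 0,"wz": 0},
    {"x": 0,"y": 0,"z": 0,"wx": 0,"wy": 0,"wz": 0},
  ],
)

```text
time_s: 7.6
eef_pos: [646.9, -24.9, 168.6]
orientation: [-0.001, 0.99, 0.141, -0.003]
ft_force: [-0.9, 0.2, -1.2]
grip_width: 0.2
grasp_force: 0.0
```

```bash
python3 - <<'E'
from h import *
print(manip.state()['eef_pos'],manip.state()['ft_force'],manip.state()['joints'])
H=np.array([460,-30.2]);p=None
for f in [12,16,20,25,30,35,40,45,50,55,60,65,70,74,78,82,85,88,90,91]:
    a=np.radians(f);q=H+178*np.array([np.cos(a),np.sin(a)])-21.5*np.array([-np.sin(a),np.cos(a)])
    print(f,q.round(1),None if p is None else (q-p).round(1)); p=q
E
```

```text
[646.92987423 -24.91792091 168.59953977] [-0.86476641  0.21972682 -1.24237082] [-9.10524009e-02  2.22628058e-01  1.14756262e+00  2.34674877e-05
  1.77781019e+00  1.19702221e+00]
12 [638.6 -14.2] None
16 [637.   -1.8] [-1.5 12.4]
20 [634.6  10.5] [-2.4 12.3]
25 [630.4  25.5] [-4.2 15.1]
30 [624.9  40.2] [-5.5 14.6]
35 [618.1  54.3] [-6.8 14.1]
40 [610.2  67.7] [-8.  13.5]
45 [601.1  80.5] [-9.1 12.7]
50 [590.9  92.3] [-10.2  11.9]
55 [579.7 103.3] [-11.2  10.9]
60 [567.6 113.2] [-12.1   9.9]
65 [554.7 122. ] [-12.9   8.8]
70 [541.1 129.7] [-13.6   7.7]
74 [529.7 135. ] [-11.4   5.3]
78 [518.  139.4] [-11.7   4.5]
82 [506.1 143.1] [-12.    3.6]
85 [496.9 145.2] [-9.1  2.2]
88 [487.7 146.9] [-9.2  1.7]
90 [481.5 147.8] [-6.2  0.9]
91 [478.4 148.1] [-3.1  0.3]
```

Call:
arm_command(
  steps=[
    {"x": -5,"y": 12,"z": 0,"wx": 0,"wy": 0,"wz": 0},
    {"x": -5,"y": 11,"z": 0,"wx": 0,"wy": 0,"wz": 0},
    {"x": -2,"y": 6,"z": 0,"wx": 0,"wy": 0,"wz": 2},
    {"x": -1,"y": 6,"z": 0,"wx": 0,"wy": 0,"wz": 2},
    {"x": -2,"y": 7.5,"z": 0,"wx": 0,"wy": 0,"wz": 2.5},
    {"x": -2,"y": 7.5,"z": 0,"wx": 0,"wy": 0,"wz": 2.5},
    {"x": -5.5,"y": 14.6,"z": 0,"wx": 0,"wy": 0,"wz": 5},
    {"x": -6.8,"y": 14.1,"z": 0,"wx": 0,"wy": 0,"wz": 5},
    {"x": -8,"y": 13.5,"z": 0,"wx": 0,"wy": 0,"wz": 5},
    {"x": -9,"y": 12.7,"z": 0,"wx": 0,"wy": 0,"wz": 5},
    {"x": -10,"y": 12,"z": 0,"wx": 0,"wy": 0,"wz": 5},
  ],
)

```text
time_s: 8.7
eef_pos: [591.9, 92.8, 173.2]
orientation: [0.0, 0.904, 0.427, 0.0]
ft_force: [0.3, -1.1, -0.1]
grip_width: 0.4
grasp_force: 0.2
```

Call:
arm_command(
  steps=[
    {"x": -11.2,"y": 11,"z": 0,"wx": 0,"wy": 0,"wz": 5},
    {"x": -12.1,"y": 10,"z": 0,"wx": 0,"wy": 0,"wz": 5},
    {"x": -13,"y": 9,"z": 0,"wx": 0,"wy": 0,"wz": 5},
    {"x": -13.6,"y": 7.7,"z": 0,"wx": 0,"wy": 0,"wz": 5},
    {"x": -11.4,"y": 5.3,"z": 0,"wx": 0,"wy": 0,"wz": 4},
    {"x": -11.7,"y": 4.4,"z": 0,"wx": 0,"wy": 0,"wz": 4},
    {"x": -12,"y": 3.6,"z": 0,"wx": 0,"wy": 0,"wz": 4},
    {"x": -9,"y": 2.2,"z": 0,"wx": 0,"wy": 0,"wz": 3},
    {"x": -6,"y": 1,"z": 0,"wx": 0,"wy": 0,"wz": 2},
    {"x": -5,"y": 0.6,"z": 0,"wx": 0,"wy": 0,"wz": 1},
    {"x": -4,"y": 0.5,"z": 0,"wx": 0,"wy": 0,"wz": 1},
    {"x": -3,"y": 0.4,"z": 0,"wx": 0,"wy": 0,"wz": 1},
    {"x": 0,"y": 0,"z": 0,"wx": 0,"wy": 0,"wz": 0},
  ],
)

```text
time_s: 10.0
eef_pos: [480.0, 147.7, 172.8]
orientation: [0.0, 0.706, 0.709, 0.0]
ft_force: [-0.4, 0.1, -0.1]
grip_width: 0.3
grasp_force: 0.0
```

Next I'll back the finger off the door, lift it and look.

Call:
arm_command(
  steps=[
    {"x": 8,"y": 0,"z": 0,"wx": 0,"wy": 0,"wz": 0},
    {"x": 20,"y": 0,"z": 0,"wx": 0,"wy": 0,"wz": 0},
    {"x": 30,"y": 0,"z": 0,"wx": 0,"wy": 0,"wz": 0},
    {"x": 30,"y": 0,"z": 20,"wx": 0,"wy": 0,"wz": 0},
    {"x": 20,"y": 0,"z": 40,"wx": 0,"wy": 0,"wz": 0},
    {"x": 20,"y": 0,"z": 40,"wx": 0,"wy": 0,"wz": 0},
    {"x": 20,"y": 0,"z": 40,"wx": 0,"wy": 0,"wz": 0},
    {"x": 0,"y": 0,"z": 0,"wx": 0,"wy": 0,"wz": 0},
  ],
)

```text
time_s: 10.8
eef_pos: [632.1, 147.3, 318.1]
orientation: [0.003, 0.706, 0.708, 0.004]
ft_force: [0.0, -0.5, 0.0]
grip_width: 0.4
grasp_force: 0.0
```

```bash
python3 - <<'E'
from h import *
s=save('side','s3'); t=save('top','t3')
cv2.imwrite('pics/z3.png',np.hstack([cv2.resize(t['img'],(400,300)),cv2.resize(s['img'],(400,300))]))
print(proj(s,[[460,-30,196],[457,182,196]]),proj(t,[[460,-30,196],[457,182,196]]))
E
```

```text
[[263.11120107 245.85299301]
 [360.55724631 216.74684969]] [[381.35015558 254.06474505]
 [266.01242603 254.5239781 ]]
```

View pics/s3.png

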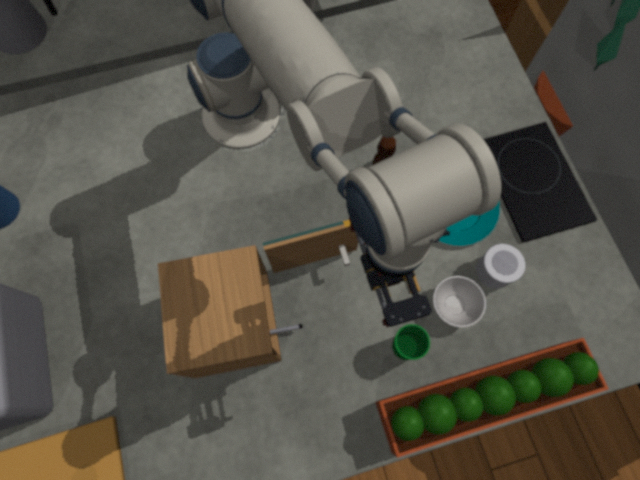

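View pics/t3.png

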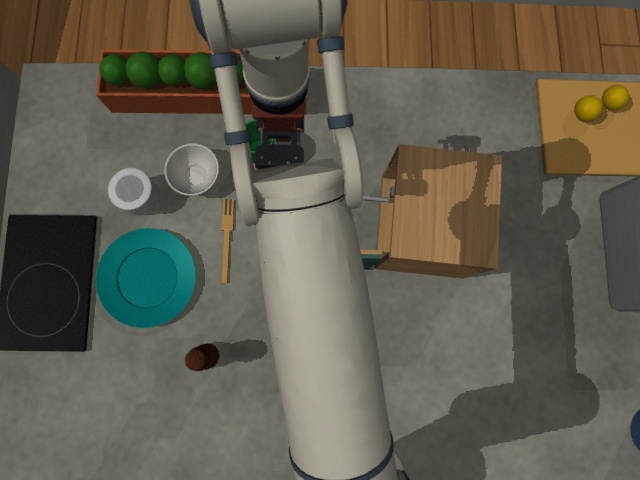

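The door runs from about (263,246) to (357,220) in the side view, which matches the line expected for a slightly past-square door. Everything else stands where it was and the arm is clear.

```bash
python3 -c "
from station import manip
print(manip.hand_in())"
```

```text
the job is handed in; nothing more can be done
None
```

I opened the door by pressing it until the catch let go, then pushed it from behind to about 96°, just past square. It was still standing there with the arm clear when I handed the job in at about 11 s, and nothing else looked moved in the final pictures.

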